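Front up a row of screw cartons and close the shelf divider

ROBOT

A 6-joint arm with a two-finger parallel gripper is mounted at the origin on the work surface. World frame = base frame: x ahead of the robot, y to its left, z up, the work surface at z = 0. Lengths are in m, angles in rad, forces in N, time in s.
With the tool pointing down it reaches from about 0.325 to 0.875 m from the base axis. Payload 4.4 kg.
Tool frame: the origin (TCP) lies on the centre line of the jaws, within the pads' length; the fingertips stand tip_reach ahead of it and the grasp point (between the pads) is the TCP (tip_reach is the distance from the TCP to the fingertips, in m); z points along the fingers, y is the line along which they close (so a half turn about z gives the same grasp; the last joint's range is limited). The gripper opens to 85 mm and grips with 20 to 120 N. Pads are 22 mm wide; open, the fingers measure 114 mm over their backs; the gripper's body (76 mm by 85 mm) begins 54 mm behind the grasp point. The pads swing forward as they close: fully open they stand 13 mm farther back than shut.
Start: joints at [0.999, 0.207, 1.542, -0, 1.393, -0.15], TCP at [0.235, 0.525, 0.25] pointing down, gripper open.
Joint ranges: [-2.73, 2.73], [-0.86, 2.22], [0.23, 2.46], [-1.11, 4.25], [0.08, 2.63], [-2.82, 2.82]. Speed limits (rad/s): [2.79, 2.79, 3.14, 3.14, 3.14, 3.14].

INTERFACE

Orientations are given as a unit quaternion [x, y, z, w].
In Python, from plant import get_state, capture, camera_model, sign_off, tip_reach gives the robot as it stands.
- The arm moves only by the tool apply_moves, never from a script. Its argument "targets" is a list that holds one entry, the list of rows, each a list of 7 numbers: the turn, a rotation vector about the tool's x, y, z in degrees, then the shift along the tool's x, y, z in mm, then the opening, from 0 (shut) to 1 (fully open). A call has 1 to 12 rows; each row is the pose to reach, as a shift and turn from the pose commanded when the call began, along the tool's axes at that moment; what a row does not reach only later rows make up. A row lasts 1/12 s, in which the tool goes at most 41.7 mm and 7.16 degrees, less where a joint would pass 70% of its speed; a pose out of reach is approached as far as the arm can. A call with a gripper value outside its range is refused whole. The fingers move at their own pace and stop on an object; "newtons" is the grip in N (left out, the last holds). Time passes only in rows, so rows that repeat a pose let the fingers close. It gives the time, the measured TCP pose, the force, the opening and the grip force at its end, in the units of the state.
- get_state(): the state, without advancing time (a new reading comes with each control period).
- capture(name): name is "scene" or "top" or "wrist"; returns the picture (400x640x3 uint8, blue, green, red); there is no depth.
- camera_model(name): a dict with "fx", "fy", "cx", "cy" (pixels), "cam_to_world" (4x4, takes a point from camera to world coordinates); the wrist camera has in their place "T_tool_cam" (4x4, takes a point from camera to tool coordinates, whose origin is the TCP and whose axes are the flange's). Camera axes: x right, y up, looking along -z (the intrinsics and any distortion apply to the point x, -y, -z); pixel columns grow to the right and rows downward; lengths in m; the calibration is good to about 2 mm. A picture is of the moment at which its call begins: read the wrist's pose just before it. camera_model takes no time and is no camera call.
- sign_off(): hands the job in; it is judged then, once.
The state is a dict: "time_s": time; "joint_pos": joint angles; "qvel": joint speeds; "joint_efforts": joint torques, N m; "tcp_pos": TCP position; "tcp_rot": TCP orientation; "force": force on the tool from outside, world axes, zero at the start; "ft_torque": the same for the moment, N m; "opening": finger opening in m; "grasp_force": force on a finger pad.
Only numpy, scipy, OpenCV 4.12 (cv2) and the standard library are available. Lean on these libraries where they do the work, as an engineer would, in place of code of your own. Each camera call takes 0.05 s, during which the arm holds its last target. There are 200 camera calls.

TASK

Front up the two cartons on the shop shelf: with the fingertips, push the row forward along its lane until the front carton stands against the clear front fence and the rear carton against it. Slide the loose divider on the right of the row sideways until it stands close against both cartons, so that they are snug and square between the two dividers with no more than a few millimetres of play. Only push: do not pick up or tip the cartons, leave the neighbouring stock where it is, and finish with the hand clear.

Things in the scene. Friction and masses are not known exactly. Their poses are not given: they have to be found in the camera images.
- shelf: Steel shop shelf fixed on the counter, 370 mm deep (x), 1000 mm wide (y), deck top 30 mm above the counter. Origin at the centre of its underside; x from its front edge (near the robot) to its back, y left, z up. Clear yellowish fence along the front, 70 mm high above the deck; end panels 55 mm, back upturn 22 mm high. More cartons fill both ends.
- fence_mid (a point): Point on the deck at the foot of the front fence's inner face, half-way along it, 179 mm in front of the shelf's origin. The fence is the stop for the front carton. Axes as the shelf's.
- fixed_face (a point): Fixed divider, left (+y) side of the lane: milky plastic sheet 4 mm thick, 55 mm high, upright on the deck from the fence nearly to the back. Does not move. The point is on its face towards the lane, at deck height, 179 mm behind the fence's inner face. Axes as the shelf's.
- loose_face (a point): Loose divider, right (-y) side of the lane: a like sheet that only slides sideways, staying parallel. The point is on its face towards the lane, at deck height, 179 mm behind the fence's inner face; its outer face is 4 mm further right, with the deck empty for 70 mm or more beyond: room to push it from outside. Axes as the shelf's.
- loose_divider (a joint): Sideways slide of the loose divider in m; grows as it moves left (+y) and narrows the lane. Clear width of the lane = 0.118 minus this value, so it is 0.054 when the sheets just touch both sides of 64 mm cartons standing square. About 2 N to move; stays where it is left.
- front_carton_mid (a point): Centre (28 mm above the deck) of the carton nearer the fence: closed cardboard carton of screws, 76 mm deep (x) by 64 mm wide (y) by 56 mm high, about 0.3 kg, loose on the deck in the lane, set back from the fence and a little turned. Axes along its sides, x towards the back of the shelf, z up.
- rear_carton_mid (a point): Centre (28 mm above the deck) of the second carton, of the same size and look, behind the first in the same lane with a gap between, a little turned. Behind it the lane is empty to the back of the shelf. Axes as for the front carton.
- padlock: Brass padlock lying flat, body 46 by 52 by 24 mm, neighbouring stock; not to be disturbed. Origin at the centre of the underside of its brass body.
- tape_roll: Grey roll of tape lying flat, 90 mm across, 48 mm high; neighbouring stock, not to be disturbed. Origin at the centre of its underside.
- glue_jar: Small jar with a lid, 60 mm across, 66 mm high; neighbouring stock, not to be disturbed. Origin at the centre of its underside.
- butt_hinge: Steel butt hinge lying open and flat, 90 by 70 mm, 10 mm high; neighbouring stock, not to be disturbed. Origin at the centre of its underside.

How it is judged:
By the outcome, as a careful person would: the job done as asked, in the order asked, and still so for the second after the job is handed in, with the robot touching nothing.
It also fails if it takes over 51 s, if anything falls off the work surface, if the arm or the gripper's body presses on something with over 40 N, if the wrist force passes 120 N, or if a joint passes its speed limit or range.

## Working session

There is one attempt and no reset: what is moved stays moved. The work goes in short steps, Python scripts to look and compute and a tool call to move; the robot and the scene stay as the last step left them, time stands still between calls to the robot, and variables do not carry over. Pictures are saved under pics/ and viewed, at most 10 in all, crops included, and the job is handed in when it is done.

Besides the shell and the picture viewer there is one more tool, called as name(argument=value, ...), one argument or row to a line, values as JSON. apply_moves: Moves the arm, as the interface text tells. Its arguments: {"type":"object","properties":{"targets":{"type":"array"},"newtons":{"type":"number"}},"required":["targets"]}

```bash
mkdir -p pics; ls
python3 - <<'E'
from plant import *
import cv2,numpy as np
s=get_state();print(s)
print(tip_reach() if callable(tip_reach) else tip_reach)
for n in("scene","top"):
    cv2.imwrite(f"pics/{n}0.png",capture(n));print(n,camera_model(n))
print(camera_model("wrist"))
E
```

```text
pics
{'time_s': 0.0, 'joint_pos': array([ 9.98491236e-01,  2.07438847e-01,  1.54299084e+00,  4.08812059e-05,
        1.39353411e+00, -1.50500377e-01]), 'qvel': array([ 0.0008368 ,  0.00064786, -0.00027021, -0.00027465, -0.00122513,
        0.00018324]), 'joint_efforts': array([-1.95465371e-03, -3.83031821e+01, -2.91586196e+01, -2.40316449e-04,
        1.07223279e-02,  2.41412113e-05]), 'tcp_pos': array([0.2350044 , 0.5239745 , 0.24909755]), 'tcp_rot': array([ 2.09345749e-01,  9.77840964e-01, -1.10187251e-03, -4.38018721e-04]), 'force': array([-0.45868291, -0.22045993, -0.22664045]), 'ft_torque': array([-0.01230851, -0.05877835,  0.02927781]), 'grasp_force': 0.0, 'opening': 0.0852273530018342}
0.019
scene {'fx': 511.13457358276924, 'fy': 511.13457358276924, 'cx': 327.83489488241526, 'cy': 199.02227889502927, 'cam_to_world': array([[ 0.37693531, -0.71988539,  0.58282484,  1.22836798],
       [ 0.92620062,  0.29871827, -0.23004304, -0.22714346],
       [-0.0084958 ,  0.62652408,  0.77935576,  0.94040064],
       [ 0.        ,  0.        ,  0.        ,  1.        ]])}
top {'fx': 437.0914270136447, 'fy': 437.0914270136447, 'cx': 313.2235290397761, 'cy': 200.99804744039213, 'cam_to_world': array([[ 0.01729688,  0.99618074, -0.08558474,  0.46617822],
       [-0.99968204,  0.01565976, -0.01976325,  0.0135342 ],
       [-0.01834753,  0.08589937,  0.99613486,  1.22777889],
       [ 0.        ,  0.        ,  0.        ,  1.        ]])}
{'fx': 350.3127962717373, 'fy': 350.3127962717373, 'cx': 325.2086807703952, 'cy': 191.0238294427127, 'T_tool_cam': array([[-2.80794464e-04,  9.63492996e-01,  2.67733389e-01,
         6.73595503e-02],
       [ 9.99999455e-01,  5.39878261e-04, -8.94078296e-04,
        -2.29644384e-04],
       [-1.00598161e-03,  2.67732992e-01, -9.63492622e-01,
        -1.23280410e-01],
       [ 0.00000000e+00,  0.00000000e+00,  0.00000000e+00,
         1.00000000e+00]])}
```

View pics/top0.png

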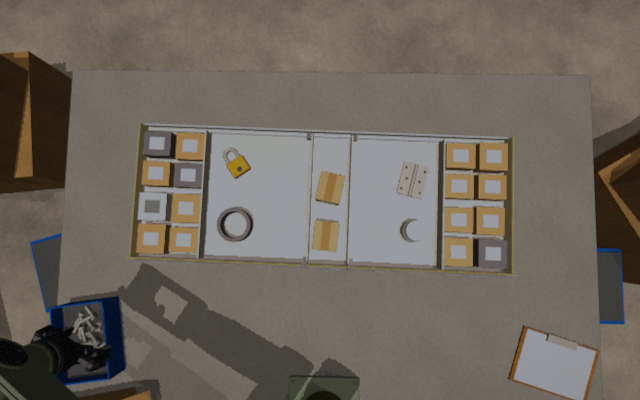

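View pics/scene0.png

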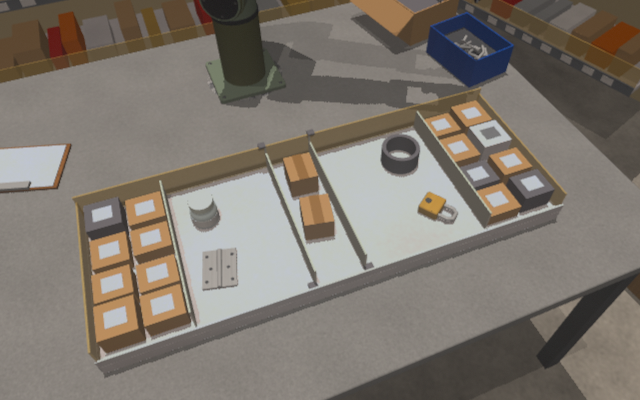

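Top view: the lane lies at columns 310–350, with the front carton near (325,235), the rear carton near (330,187) and the fence near row 262. I'll zoom in and measure.

```bash
cat > h.py <<'E'
from plant import *
import cv2,numpy as np
from scipy.spatial.transform import Rotation as R
def pix2w(name,uv,z,T=None):
    m=camera_model(name); T=m["cam_to_world"] if T is None else T
    uv=np.atleast_2d(uv).astype(float)
    d=np.c_[(uv[:,0]-m["cx"])/m["fx"],-(uv[:,1]-m["cy"])/m["fy"],-np.ones(len(uv))]@T[:3,:3].T
    o=T[:3,3]; return o+d*((z-o[2])/d[:,2])[:,None]
def w2pix(name,P,T=None):
    m=camera_model(name); T=m["cam_to_world"] if T is None else T
    c=(np.atleast_2d(P)-T[:3,3])@T[:3,:3]
    return np.c_[m["cx"]-m["fx"]*c[:,0]/c[:,2],m["cy"]+m["fy"]*c[:,1]/c[:,2]]
def wristT():
    s=get_state();T=np.eye(4);T[:3,:3]=R.from_quat(s["tcp_rot"]).as_matrix();T[:3,3]=s["tcp_pos"]
    return T@camera_model("wrist")["T_tool_cam"]
def cartons(img,roi):
    x0,y0,x1,y1=roi
    hsv=cv2.cvtColor(img,cv2.COLOR_BGR2HSV)
    m=cv2.inRange(hsv,(8,80,90),(25,255,255));k=np.zeros_like(m);k[y0:y1,x0:x1]=m[y0:y1,x0:x1]
    k=cv2.morphologyEx(k,cv2.MORPH_OPEN,np.ones((3,3)))
    cs,_=cv2.findContours(k,cv2.RETR_EXTERNAL,cv2.CHAIN_APPROX_NONE)
    return [c for c in cs if cv2.contourArea(c)>150]
E
python3 - <<'E'
from h import *
im=cv2.imread("pics/top0.png")
for c in cartons(im,(305,140,355,256)):
    w=pix2w("top",c[:,0,:],.086)[:,:2]
    r=cv2.minAreaRect((w*1000).astype(np.float32));print(r,np.round(cv2.boxPoints(r)),cv2.boundingRect(c))
for n,uv in dict(fixT=(310,137),fixB=(307,262),looT=(350,137),looB=(348,264)).items(): print(n,pix2w("top",uv,.085).round(3))
for n,uv in dict(fl=(128,256),fr=(514,273)).items(): print(n,pix2w("top",uv,.1).round(3))
for n,uv in dict(bl=(141,124),br=(511,138)).items(): print(n,pix2w("top",uv,.052).round(3))
cv2.imwrite("pics/topz.png",cv2.resize(im[118:278,295:445],None,fx=3.7,fy=3.7,interpolation=cv2.INTER_CUBIC))
E
```

```text
((475.3407897949219, 3.792417526245117), (61.16101837158203, 75.98971557617188), 84.00385284423828) [[434. -23.]
 [510. -31.]
 [516.  30.]
 [441.  38.]] (312, 221, 27, 30)
((600.9095458984375, -6.1339263916015625), (61.5797119140625, 77.1456298828125), 78.24231719970703) [[557. -28.]
 [632. -44.]
 [645.  16.]
 [569.  32.]] (316, 172, 28, 32)
fixT [[0.735 0.048 0.085]]
fixB [[0.405 0.05  0.085]]
looT [[ 0.736 -0.058  0.085]]
looB [[ 0.402 -0.057  0.085]]
fl [[0.413 0.512 0.1  ]]
fr [[ 0.388 -0.476  0.1  ]]
bl [[0.773 0.516 0.052]]
br [[ 0.747 -0.496  0.052]]
```

View pics/topz.png

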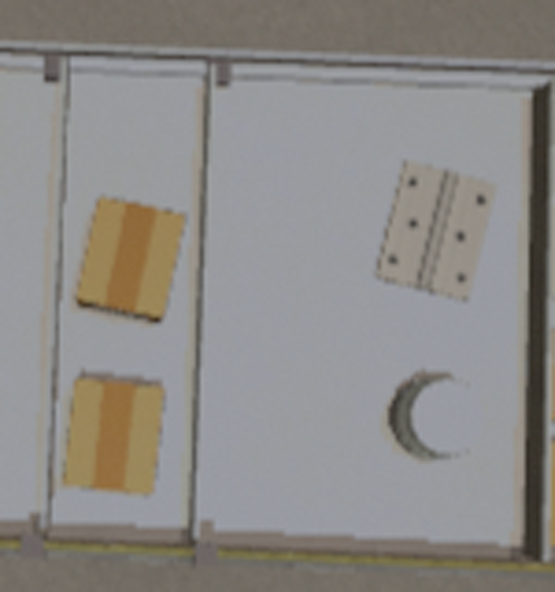

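Zoom: the lane's dark sheet lines run from (65,60) to (47,520) and from (207,65) to (193,535). The cartons are at (130,258) and (115,433), and the jar is at about (425,415). I'll go above the lane for a close look.

```bash
cat >> h.py <<'E'
def goto(p,head=180-1.45):
    "shift (mm) and turn (deg) in tool axes from measured pose to p, tool down, tool x at heading"
    s=get_state();A=R.from_quat(s["tcp_rot"]).as_matrix()
    a=np.radians(head);x=np.array([np.cos(a),np.sin(a),0]);z=np.array([0,0,-1.])
    B=np.c_[x,np.cross(z,x),z]
    print("turn",R.from_matrix(A.T@B).as_rotvec(degrees=True).round(2),"shift",(A.T@(np.array(p)-s["tcp_pos"])*1000).round(1))
E
python3 -c "
from h import *
goto((.52,0,.30))"
```

```text
turn [ -0.11  -0.04 -22.72] shift [-474.5 -361.6  -50.2]
```

apply_moves(
  targets=[
    [[0,0,-22.7,-474,-362,-51,0.35],[0,0,-22.7,-474,-362,-51,0.35],[0,0,-22.7,-474,-362,-51,0.35],[0,0,-22.7,-474,-362,-51,0.35],[0,0,-22.7,-474,-362,-51,0.35],[0,0,-22.7,-474,-362,-51,0.35],[0,0,-22.7,-474,-362,-51,0.35],[0,0,-22.7,-474,-362,-51,0.35],[0,0,-22.7,-474,-362,-51,0.35],[0,0,-22.7,-474,-362,-51,0.35],[0,0,-22.7,-474,-362,-51,0.35],[0,0,-22.7,-474,-362,-51,0.35]],
  ],
)

```text
time_s: 1.1
tcp_pos: [0.4692, 0.0919, 0.2921]
tcp_rot: [0.013, 1.0, 0.0, -0.0]
force: [0.1, 0.3, -0.1]
opening: 0.0302
grasp_force: 0.0
```

```bash
python3 -c "
from h import *
print(get_state()['tcp_pos'],get_state()['joint_pos'],get_state()['time_s'])
goto((.52,0,.30))"
```

```text
[0.46918756 0.09190803 0.29206548] [ 1.20469466e-02 -3.49069573e-02  1.71566392e+00  1.66740016e-04
  1.46122638e+00 -1.53293815e+00] 1.1
turn [ 0.01 -0.02 -0.03] shift [-53.2 -90.6  -8. ]
```

apply_moves(
  targets=[
    [[0,0,0,-40,-70,-6,0.35],[0,0,0,-40,-70,-6,0.35],[0,0,0,-40,-70,-6,0.35],[0,0,0,-40,-70,-6,0.35]],
  ],
)

```text
time_s: 1.43
tcp_pos: [0.5076, 0.021, 0.2976]
tcp_rot: [0.015, 1.0, 0.0, -0.001]
force: [-0.5, -0.2, -0.1]
opening: 0.0301
grasp_force: 0.0
```

Run:
```python
from h import *
goto((.52,0,.30))
T=wristT();im=capture("wrist");np.save("T1.npy",T);cv2.imwrite("pics/w1.png",im);print(T.round(3)[:3,3])
for c in cartons(im,(0,0,640,400)):
    w=pix2w("wrist",c[:,0,:],.086,T)[:,:2]
    r=cv2.minAreaRect((w*1000).astype(np.float32));print(np.round(r[0]),np.round(r[1]),r[2],cv2.boundingRect(c))
```

```text
turn [ 0.02 -0.07 -0.26] shift [-13.1 -20.7  -2.4]
[0.44  0.023 0.421]
[695. 351.] [43. 71.] 88.2693862915039 (603, 295, 37, 56)
[ 667. -331.] [ 46. 100.] 88.2033920288086 (0, 277, 41, 80)
[636. 220.] [53. 47.] 34.87256622314453 (490, 252, 55, 54)
[ 576. -310.] [12. 25.] 74.87147521972656 (0, 229, 13, 23)
[603.  -8.] [63. 77.] 78.5400390625 (274, 218, 62, 74)
[476.   2.] [62. 76.] 84.42286682128906 (271, 91, 70, 83)
[ 391. -203.] [123.   4.] 88.28852081298828 (0, 42, 139, 6)
[403. 235.] [136.   4.] 88.28897857666016 (486, 40, 154, 6)
```

View pics/w1.png

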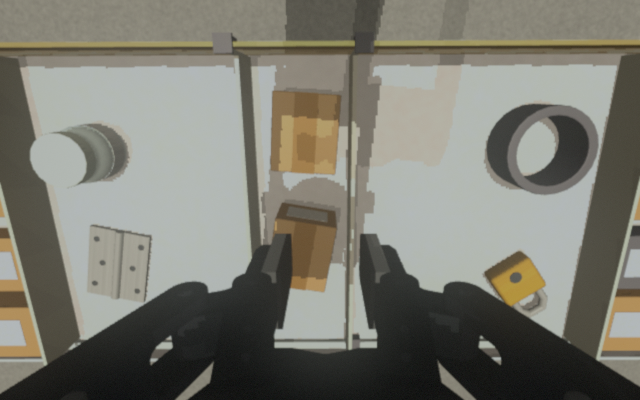

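Wrist view: the fence is at row 45, with the front carton at (305,132) and the rear at (306,250). The loose sheet spans columns 237 (top) to 255 (foot) at row 62, and the fixed sheet is at column 350. Now the faces.

Run:
```python
from h import *
T=np.load("T1.npy");im=cv2.imread("pics/w1.png")
P=lambda uv,z:pix2w("wrist",uv,z,T).round(4)[0,:2]
print("fence",P((150,45),.1),P((300,45),.1),P((450,43),.1), "foot",P((150,54),.03),P((270,53),.03),P((450,52),.03))
g=cv2.cvtColor(im,cv2.COLOR_BGR2GRAY)
for r in(80,130,190): print(r,g[r,230:275].tolist(),g[r,338:368].tolist())
print(g[36:66,262].tolist())
for r in (70,200): print([ (u,P((u,r),.085),P((u,r),.03)) for u in(238,254,347,352)])
goto((.71,-.014,.20))
```

```text
fence [ 0.3956 -0.1249] [0.3994 0.0028] [0.4016 0.1305] foot [ 0.3945 -0.1585] [ 0.3973 -0.0332] [0.4019 0.1547]
80 [181, 181, 181, 181, 181, 181, 180, 180, 178, 164, 112, 85, 82, 84, 81, 83, 83, 84, 84, 82, 87, 117, 159, 175, 176, 176, 177, 178, 179, 181, 181, 181, 181, 180, 181, 181, 180, 181, 180, 181, 180, 180, 181, 179, 169] [134, 133, 134, 134, 134, 127, 112, 113, 113, 111, 103, 84, 75, 76, 90, 110, 113, 114, 112, 112, 113, 113, 113, 113, 113, 113, 113, 113, 113, 120]
130 [181, 182, 183, 181, 182, 182, 181, 182, 182, 182, 181, 180, 169, 129, 93, 87, 88, 88, 87, 88, 88, 88, 87, 91, 120, 161, 175, 177, 177, 177, 178, 181, 181, 181, 181, 182, 182, 181, 180, 180, 168, 131, 111, 114, 115] [145, 171, 174, 174, 174, 174, 173, 173, 173, 156, 104, 81, 84, 117, 159, 173, 175, 174, 173, 173, 172, 158, 121, 114, 115, 115, 115, 115, 116, 116]
190 [183, 182, 181, 182, 181, 182, 182, 182, 182, 182, 181, 181, 182, 180, 181, 179, 168, 128, 91, 87, 86, 86, 87, 86, 86, 87, 86, 107, 146, 172, 174, 174, 174, 176, 178, 178, 179, 178, 167, 142, 139, 138, 138, 138, 136] [135, 136, 136, 135, 136, 136, 146, 160, 151, 117, 89, 91, 122, 163, 179, 178, 167, 132, 117, 122, 134, 136, 135, 137, 136, 136, 136, 137, 154, 176]
[134, 131, 127, 126, 136, 148, 153, 154, 153, 144, 114, 72, 66, 77, 95, 104, 106, 106, 107, 122, 135, 137, 136, 137, 137, 137, 139, 138, 139, 142]
[(238, array([ 0.4169, -0.0554]), array([ 0.4131, -0.0682])), (254, array([ 0.4173, -0.0409]), array([ 0.4136, -0.0513])), (347, array([0.4198, 0.0435]), array([0.4165, 0.0469])), (352, array([0.42 , 0.048]), array([0.4167, 0.0522]))]
[(238, array([ 0.5399, -0.0673]), array([ 0.5563, -0.0821])), (254, array([ 0.5404, -0.0513]), array([ 0.5568, -0.0634])), (347, array([0.5433, 0.0418]), array([0.5601, 0.045 ])), (352, array([0.5434, 0.0468]), array([0.5603, 0.0508]))]
turn [ 0.04 -0.11 -0.13] shift [-204.3  -30.9   97. ]
```

apply_moves(
  targets=[
    [[0,0,0,-184,-28,60,0.35],[0,0,0,-184,-28,60,0.35],[0,0,0,-184,-28,60,0.35],[0,0,0,-184,-28,60,0.35],[0,0,0,-184,-28,60,0.35],[0,0,0,-184,-28,60,0.35],[0,0,0,-184,-28,100,0.35],[0,0,0,-184,-28,140,0.35],[0,0,0,-184,-28,175,0.35],[0,0,0,-184,-28,205,0.35],[0,0,0,-184,-28,225,0.35],[0,0,0,-184,-28,229,0.35]],
  ],
)

```text
time_s: 2.48
tcp_pos: [0.6851, -0.007, 0.0636]
tcp_rot: [0.012, 1.0, 0.001, -0.006]
force: [-0.7, 0.2, -0.6]
opening: 0.0301
grasp_force: 0.0
```

Run:
```python
from h import *
print(get_state()['tcp_pos'],get_state()['force'])
cv2.imwrite("pics/s2.png",cv2.resize(capture("scene")[90:310,200:420],None,fx=2.7,fy=2.7))
goto((.60,-.006,.068))
```

```text
[ 0.68507586 -0.00695681  0.0635974 ] [-0.73195276  0.17034171 -0.57902941]
turn [ 0.07 -0.48  0.11] shift [86.5 -0.6 -1.9]
```

View pics/s2.png

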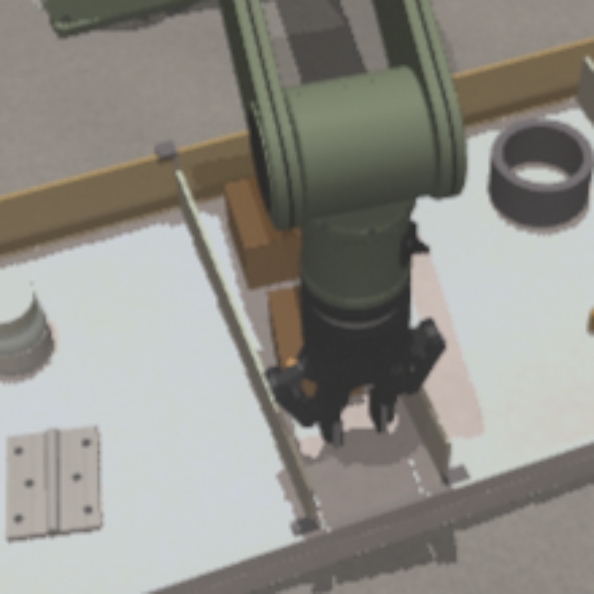

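Fingertips at (332,430) and (383,420) stand behind the rear carton, inside the lane. Pushing forward.

apply_moves(
  targets=[
    [[0,0,0,15,0,0,0.35],[0,0,0,26,0,0,0.35],[0,0,0,33,0,0,0.35],[0,0,0,40,0,0,0.35],[0,0,0,47,0,0,0.35],[0,0,0,54,0,0,0.35],[0,0,0,61,0,0,0.35],[0,0,0,68,0,0,0.35],[0,0,0,75,0,0,0.35],[0,0,0,82,0,0,0.35],[0,0,0,88,0,0,0.35],[0,0,0,92,0,0,0.35]],
  ],
)

```text
time_s: 3.53
tcp_pos: [0.5979, -0.0075, 0.0692]
tcp_rot: [0.013, 1.0, 0.0, 0.0]
force: [3.9, 0.4, 0.5]
opening: 0.0298
grasp_force: 1.6
```

Run:
```python
from h import *
print(get_state()['tcp_pos'],get_state()['force'])
cv2.imwrite("pics/t3.png",cv2.resize(capture("top")[118:278,275:445],None,fx=3.5,fy=3.5,interpolation=cv2.INTER_CUBIC))
T=wristT();im=capture("wrist");cv2.imwrite("pics/w3.png",im)
```

```text
[ 0.59788963 -0.0074767   0.06919884] [3.93658728 0.44645226 0.49714364]
```

View pics/w3.png

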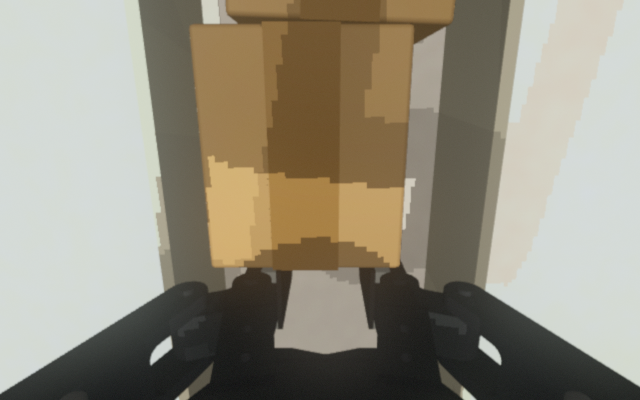

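Wrist view: the rear carton (columns 190–413) is square against both fingers and touches the front carton at row 22. Continuing.

apply_moves(
  targets=[
    [[0,0,0,6,0,0,0.35],[0,0,0,12,0,0,0.35],[0,0,0,18,0,0,0.35],[0,0,0,23,0,0,0.35],[0,0,0,26,0,0,0.35],[0,0,0,28,0,0,0.35]],
  ],
)

```text
time_s: 4.13
tcp_pos: [0.5696, -0.0067, 0.0689]
tcp_rot: [0.013, 1.0, 0.0, -0.0]
force: [3.1, 0.2, -0.6]
opening: 0.0297
grasp_force: 1.1
```

apply_moves(
  targets=[
    [[0,0,0,2,0,0,0.35],[0,0,0,4,0,0,0.35],[0,0,0,5,0,0,0.35],[0,0,0,6,0,0,0.35]],
  ],
)

```text
time_s: 4.47
tcp_pos: [0.5642, -0.0066, 0.069]
tcp_rot: [0.013, 1.0, 0.0, -0.0]
force: [2.0, 0.5, -1.6]
opening: 0.0299
grasp_force: 1.1
```

apply_moves(
  targets=[
    [[0,0,0,1,0,0,0.35],[0,0,0,2,0,0,0.35],[0,0,0,3,0,0,0.35],[0,0,0,3,0,0,0.35]],
  ],
)

```text
time_s: 4.8
tcp_pos: [0.5623, -0.0066, 0.0695]
tcp_rot: [0.013, 1.0, -0.0, 0.001]
force: [4.7, -0.4, -2.2]
opening: 0.0299
grasp_force: 2.3
```

apply_moves(
  targets=[
    [[0,0,0,1,0,0,0.35],[0,0,0,2,0,0,0.35],[0,0,0,3,0,0,0.35],[0,0,0,3,0,0,0.35],[0,0,0,3,0,0,0.35]],
  ],
)

```text
time_s: 5.22
tcp_pos: [0.5624, -0.0067, 0.0706]
tcp_rot: [0.013, 1.0, -0.0, 0.005]
force: [10.0, 0.4, -4.2]
opening: 0.0299
grasp_force: 5.0
```

The force has risen to 10 N with no more travel, so the row is against the fence. Backing off, lifting and looking.

apply_moves(
  targets=[
    [[0,0,0,-12,0,0,0.35],[0,0,0,-30,0,0,0.35],[0,0,0,-30,0,-30,0.35],[0,0,0,-30,0,-70,0.2],[0,0,0,-30,0,-110,0],[0,0,0,-30,0,-150,0],[0,0,0,-30,0,-190,0],[0,0,0,-30,0,-230,0],[0,0,0,-30,0,-230,0],[0,0,0,-30,0,-230,0]],
  ],
)

```text
time_s: 6.05
tcp_pos: [0.5893, -0.0074, 0.3032]
tcp_rot: [0.013, 1.0, -0.001, 0.003]
force: [-0.7, -0.1, -0.8]
opening: 0.0001
grasp_force: 0.0
```

Run:
```python
from h import *
T=wristT();im=capture("wrist");np.save("T4.npy",T);cv2.imwrite("pics/w4.png",im);print(get_state()['tcp_pos'])
for c in cartons(im,(150,60,450,400)):
    w=pix2w("wrist",c[:,0,:],.086,T)[:,:2]
    r=cv2.minAreaRect((w*1000).astype(np.float32));print(np.round(r[0]),np.round(r[1]),r[2],cv2.boundingRect(c))
goto((.48,-.105,.20))
```

```text
[ 0.58795701 -0.00717207  0.30003007]
[523. -12.] [63. 59.] 88.52400207519531 (284, 60, 69, 66)
turn [-0.01  0.   -0.01] shift [ 105.4 -100.5  100.1]
```

View pics/w4.png

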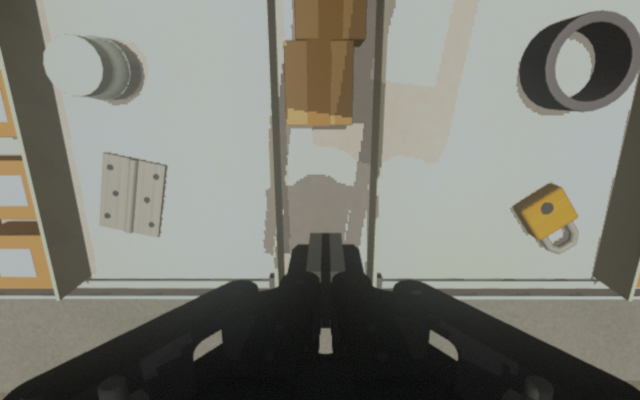

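Wrist view: the cartons touch at row 40. The front one spans columns 294–365 and the rear 284–353, about 11 mm to the right of the front one. The loose sheet is at column 275. Next, go outside the divider.

apply_moves(
  targets=[
    [[0,0,0,105,-102,60,0],[0,0,0,105,-102,60,0],[0,0,0,105,-102,60,0],[0,0,0,105,-102,60,0],[0,0,0,105,-102,60,0],[0,0,0,105,-102,100,0],[0,0,0,105,-102,140,0],[0,0,0,105,-102,175,0],[0,0,0,105,-102,205,0],[0,0,0,105,-102,225,0],[0,0,0,105,-102,232,0],[0,0,0,105,-102,232,0]],
  ],
)

```text
time_s: 7.1
tcp_pos: [0.4777, -0.1049, 0.0638]
tcp_rot: [0.013, 1.0, 0.002, -0.004]
force: [-0.6, -1.0, 0.4]
opening: -0.0006
grasp_force: 0.0
```

Run:
```python
from h import *
print(get_state()['tcp_pos'],get_state()['force'])
cv2.imwrite("pics/w5.png",capture("wrist"))
goto((.48,-.052,.068))
```

```text
[ 0.47772575 -0.10488845  0.06378946] [-0.63291709 -0.98027852  0.42104888]
turn [ 0.09 -0.23 -0.  ] shift [ 0.9 53.7 -2.1]
```

View pics/w5.png

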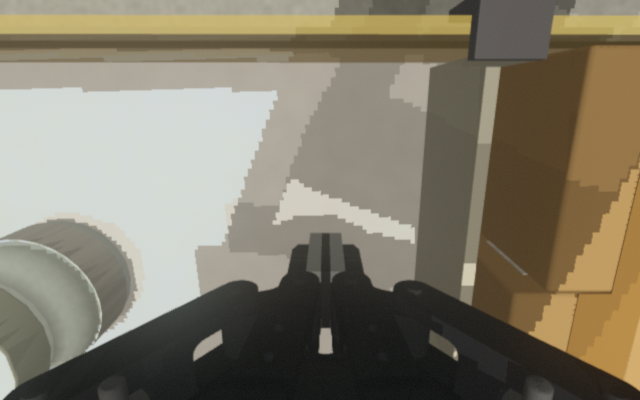

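Wrist view: the shut fingertips (325,240) are outside the loose sheet (columns 418–485), with the jar clear at lower left. I'll raise 16 mm so the linkages clear the sheet's top, then slide left.

apply_moves(
  targets=[
    [[0,0,0,0,0,-14,0],[0,0,0,0,8,-16,0],[0,0,0,0,16,-16,0],[0,0,0,0,22,-16,0],[0,0,0,0,26,-16,0],[0,0,0,0,30,-16,0],[0,0,0,0,34,-16,0],[0,0,0,0,38,-16,0],[0,0,0,0,42,-16,0],[0,0,0,0,45,-16,0],[0,0,0,0,47,-16,0]],
  ],
)

```text
time_s: 8.07
tcp_pos: [0.4819, -0.0596, 0.0831]
tcp_rot: [0.013, 1.0, -0.0, -0.0]
force: [-0.6, -4.0, 1.7]
opening: 0.0
grasp_force: 1.7
```

apply_moves(
  targets=[
    [[0,0,0,0,3,0,0],[0,0,0,0,6,0,0],[0,0,0,0,9,0,0],[0,0,0,0,12,0,0],[0,0,0,0,14,0,0],[0,0,0,0,15,0,0]],
  ],
)

```text
time_s: 8.57
tcp_pos: [0.4823, -0.0443, 0.0831]
tcp_rot: [0.013, 1.0, -0.0, -0.0]
force: [-1.9, -4.4, 1.0]
opening: 0.0
grasp_force: 2.2
```

Run:
```python
from h import *
print(get_state()['tcp_pos'],get_state()['force'])
im=np.hstack([capture("wrist")[:,300:640],cv2.resize(capture("top")[120:280,280:400],None,fx=2.5,fy=2.5,interpolation=cv2.INTER_CUBIC)]);cv2.imwrite("pics/w6.png",im)
```

```text
[ 0.48229891 -0.04433787  0.08311258] [-1.91295026 -4.38360562  0.99281336]
```

View pics/w6.png

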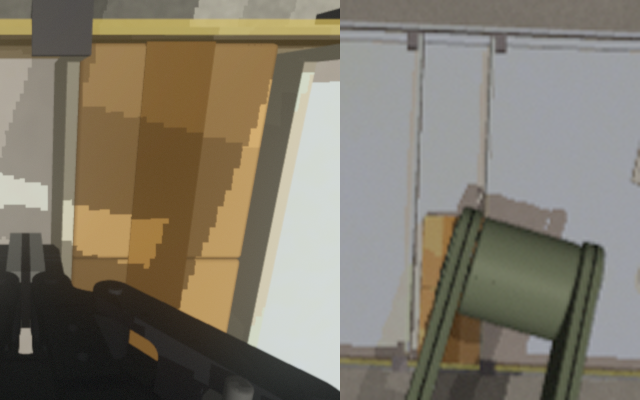

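The cartons are now in line (shared edge at row 258) and the sheet is against them at column 80. Continuing gently until the force rises.

apply_moves(
  targets=[
    [[0,0,0,0,2,0,0],[0,0,0,0,4,0,0],[0,0,0,0,5,0,0],[0,0,0,0,5,0,0]],
  ],
)

```text
time_s: 9.0
tcp_pos: [0.4824, -0.0392, 0.0831]
tcp_rot: [0.013, 1.0, 0.0, -0.0]
force: [-2.4, -2.9, 0.2]
opening: -0.0
grasp_force: 1.6
```

apply_moves(
  targets=[
    [[0,0,0,0,1,0,0],[0,0,0,0,2,0,0],[0,0,0,0,3,0,0],[0,0,0,0,3,0,0]],
  ],
)

```text
time_s: 9.33
tcp_pos: [0.4825, -0.0362, 0.0831]
tcp_rot: [0.013, 1.0, 0.0, -0.0]
force: [-2.7, -3.1, 0.3]
opening: 0.0001
grasp_force: 1.7
```

apply_moves(
  targets=[
    [[0,0,0,0,1,0,0],[0,0,0,0,2,0,0],[0,0,0,0,3,0,0],[0,0,0,0,3,0,0]],
  ],
)

```text
time_s: 9.67
tcp_pos: [0.4826, -0.0347, 0.0832]
tcp_rot: [0.012, 1.0, -0.001, -0.0]
force: [-3.0, -8.6, -0.9]
opening: 0.0002
grasp_force: 4.4
```

apply_moves(
  targets=[
    [[0,0,0,0,1,0,0],[0,0,0,0,1,0,0],[0,0,0,0,1,0,0]],
  ],
)

```text
time_s: 9.92
tcp_pos: [0.4826, -0.0346, 0.0832]
tcp_rot: [0.012, 1.0, -0.002, -0.0]
force: [-3.8, -11.8, -0.6]
opening: 0.0001
grasp_force: 5.8
```

Firm stop (11.8 N, no travel). Backing off to the right, lifting, and checking.

apply_moves(
  targets=[
    [[0,0,0,0,-6,0,0],[0,0,0,0,-22,0,0],[0,0,0,0,-32,-20,0],[0,0,0,0,-32,-60,0],[0,0,0,0,-32,-100,0],[0,0,0,0,-10,-120,0],[0,0,0,-20,20,-120,0],[0,0,0,-30,40,-120,0],[0,0,0,-30,40,-120,0],[0,0,0,-30,40,-120,0]],
  ],
)

```text
time_s: 10.75
tcp_pos: [0.5145, 0.0084, 0.2035]
tcp_rot: [0.012, 1.0, 0.001, 0.001]
force: [0.5, -0.2, 0.2]
opening: 0.0003
grasp_force: 0.0
```

Run:
```python
from h import *
T=wristT();im=capture("wrist");print(get_state()['tcp_pos'],get_state()['force'])
cv2.imwrite("pics/w7.png",cv2.resize(im[0:300,170:490],None,fx=1.9,fy=1.9,interpolation=cv2.INTER_CUBIC))
print(w2pix("wrist",[[.402,0,.03],[.402,0,.1],[.56,0,.086]],T).round())
```

```text
[0.51388329 0.00757669 0.20309818] [-0.14921773 -0.43856393 -0.23960701]
[[311.  34.]
 [307.  14.]
 [315. 250.]]
```

View pics/w7.png

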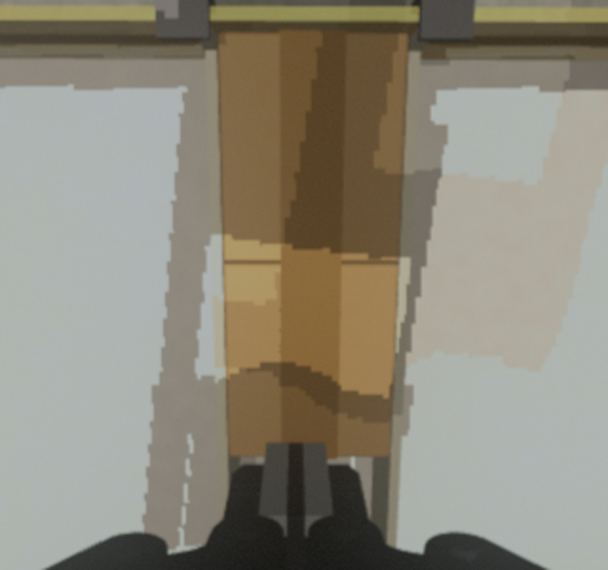

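Wrist crop: both cartons are square and in line (columns 220–408). The front carton meets the fence at row 30, there is only a thin seam at row 261, and both sheets are flush with their sides. The hand is clear, so I'm handing in.

```bash
python3 -c "
from plant import *
print(sign_off())"
```

```text
the job is handed in; nothing more can be done
None
```

The row is fronted up against the fence, the loose divider is snug against both squared cartons, the hand is clear, and the job was handed in at about 11 s.

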